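Drive a seated tube insert out of a thermal block

TASK

Take the red-handled ejector rod from its stand, feed it through the guide hole above the orange insert and push the insert gently out of the green block so that it drops into the yellow tray below; the guide hole sits 8 mm off the insert's axis, in any direction, so find it by feel, and never let the rod press with more than about 25 N. Then put the rod back upright in its stand. Leave the blue insert seated and everything else where it is.

Things in the scene. Friction and masses are not known exactly. Their poses are not given: they have to be found in the camera images.
- block: green thermal block, 156 x 64 x 45 mm, fixed on two end legs, its underside 75 mm and its top 120 mm above the table. Origin on the table under its middle, z up, x along its length. Two vertical 43 mm bores go through it at x = -40 and +40 mm. Sprung rubber pads at 95 to 107 mm height grip the inserts; an insert whose top is below them falls, so push the rod's tip down to about 80 mm above the table
- bars_middle (a point): point fixed on the block, 126 mm above the table over its middle, at the height of the upper faces of two aluminium guide bars (56 x 26 x 6 mm) that lie across the bores on the block's top. Each bar has one 12.5 mm guide hole, mouth chamfered to 15.5 mm, its centre 8 mm from its bore's axis in a direction that is not measured: any direction, each bar its own. The bars do not yield to the rod
- tray (a point): middle of the floor of the fixed yellow catch tray under the block, 6 mm above the table; inside 132 (along x) x 78 mm, walls 26 mm high
- orange_insert_center (a point): centre of the orange insert, the one to drive out: a cylinder 42 mm in diameter, 36 mm high, with a flat closed top, seated in either bore with its top 8 mm below the block's top (112 mm above the table). Its edges show on both sides of the guide bar. It slides down under 5 to 18 N, about 17 mm until it falls; any point of its top may be pushed
- blue_insert_center (a point): centre of the blue insert, the same size, seated at the same height in the other bore; it stays there
- rod_grip (a point): ejector rod, loose, 120 g, 120 mm long, upright in its stand: a steel shaft of 10 mm diameter and 75 mm length (tip edge chamfered 1.5 mm) below a round red handle of 22 mm diameter and 45 mm height. This point is in the middle of the handle, 99 mm above the tip; z runs up along the rod
- rod_tip (a point): centre of the lower end of the same rod
- stand: grey stand, fixed, 64 x 64 x 50 mm, origin under its middle on the table, with one upright 12 mm hole in its middle, 44 mm deep (floor 6 mm above the table), mouth chamfered to 16 mm; the rod's tip stands on that floor
- marker: blue marker pen, 12 mm diameter, lying loose between stand and block
- green_plate: green well plate, 86 x 128 x 22 mm, loose, beyond the block
- white_plate: white well plate, 86 x 128 x 16 mm, loose, far left
- tip_box: blue pipette tip box, 85 x 125 x 75 mm, loose, far right
- reagent: amber bottle, 56 mm diameter, 110 mm high, loose, at the left
- jar: clear jar, 60 mm diameter, 70 mm high, loose, at the right
- steel_plate: plain steel plate, 90 x 130 x 5 mm, loose, near right

How it is judged (in metres and radians):
On the way, in this order (a step that is already met when the one before it is completed fails the run):
1. the rod's tip is through the guide hole over the orange insert: within 20 mm of the insert's axis, at least 11 mm below the bar's upper face, pressing on the insert (horizontal distance between rod_tip and orange_insert_center below 0.02 m and z of rod_tip in the frame of block between 0.07 and 0.115 m and contact force between rod and orange_insert above 1 N), for 0.1 s.
2. the orange insert is out of its bore and down in the tray, the rod still in the bore (z of orange_insert_center in the frame of block below 0.04 m and z of rod_tip in the frame of block below 0.125 m and horizontal distance between rod_tip and block below 0.065 m), for 0.05 s.
At the end, for the whole second after the job is handed in: the orange insert lies still in the yellow tray (centre under 40 mm above the table); the rod stands still in its stand, tip within 6 mm of the hole's axis and under 10 mm above the table, leaning less than 0.12 rad; the blue insert is within 4 mm of its start (z of orange_insert_center in the frame of block below 0.04 m and horizontal distance between orange_insert_center and block below 0.075 m and linear speed of each of orange_insert, rod below 0.02 m/s and horizontal distance between rod_tip and stand below 0.006 m and z of rod_tip in the frame of stand below 0.01 m and angle between rod_tip's own z axis and vertical below 0.12 rad and distance of blue_insert_center from where it was at the start of the episode below 0.004 m); the robot touches nothing.
It fails at once if the rod presses on the block, its guide bars or tray with more than 30 N (contact force between rod and block above 30 N).
It fails at once if the rod presses on the orange insert with more than 30 N (contact force between rod and orange_insert above 30 N).
It fails at once if the blue insert is moved by more than 4 mm (distance of blue_insert_center from where it was at the start of the episode above 0.004 m).
It fails at once if a bystander is moved by more than 20 mm (distance of any of marker, green_plate, white_plate, tip_box, reagent, jar, steel_plate from where it was at the start of the episode above 0.02 m).
It also fails if it takes over 72 s, if anything falls off the work surface, if the arm or the gripper's body presses on something with over 40 N, if the wrist force passes 120 N, or if a joint passes its speed limit or range.

ROBOT

A 6-joint arm with a two-finger parallel gripper is mounted at the origin on the work surface. World frame = base frame: x ahead of the robot, y to its left, z up, the work surface at z = 0. Lengths are in mm, angles in rad, forces in N, time in s.
With the tool pointing down it reaches from about 275 to 1000 mm from the base axis. Payload 8.4 kg.
Tool frame: the origin (TCP) lies between the finger pads; the fingertips stand 22 mm ahead of it and the grasp point (between the pads) lies 3 mm ahead of it; z points along the fingers, y is the line along which they close (so a half turn about z gives the same grasp; the last joint's range is limited). The gripper opens to 85 mm and grips with 20 to 120 N. Pads are 22 mm wide; open, the fingers measure 114 mm over their backs; the gripper's body (76 mm by 85 mm) begins 54 mm behind the grasp point. The pads swing forward as they close: fully open they stand 13 mm farther back than shut.
Start: joints at [1.224, 0.353, 1.633, -0, 1.155, -0.002], TCP at [211.254, 588.217, 226.081] pointing down, gripper open.
Joint ranges: [-2.63, 2.63], [-0.92, 2.1], [0.06, 2.66], [-1.3, 4.44], [0, 2.69], [-3.02, 3.02]. Speed limits (rad/s): [2.22, 2.22, 2.79, 3.14, 3.14, 3.14].

INTERFACE

Orientations are given as [roll, pitch, yaw] about the fixed x, y, z axes, in that order (R = Rz(yaw) Ry(pitch) Rx(roll)).
In Python, from rig import r, grab_frame gives the robot as it stands.
- The arm moves only by the shell command python3 -m inch 'ROWS' [FORCE]. ROWS is JSON, a list of rows, each a list of 7 numbers: the turn, a rotation vector about the tool's x, y, z as a fraction of full scale, then the shift along the tool's x, y, z as a fraction of full scale, then the closure, from 0 (fully open) to 1 (shut). In form: [[rx, ry, rz, dx, dy, dz, fingers], ...]. A call has 1 to 8 rows; each row shifts and turns the commanded pose from where the row before left it, along the tool's axes as they then stand; what a row does not reach is not made up. Full scale, the value 1, is 2.5 cm for a shift and pi rad for a turn. A row lasts 1/12 s, in which the tool goes at most 41.7 mm and 7.16 degrees, less where a joint would pass 70% of its speed; a pose out of reach is approached as far as the arm can. A call with a number of a shift or a turn outside -1 to 1 is refused whole. A call with a gripper value outside its range is refused whole. The fingers move at their own pace and stop on an object; FORCE is the grip in N (left out, the last holds). Time passes only in rows, so rows that do not move let the fingers close. It gives the time, the measured TCP pose, the force, the opening and the grip force at its end, in the units of the state.
- r.sense(): the state, without advancing time (a new reading comes with each control period).
- grab_frame(name): name is "scene" or "top" or "wrist"; returns a dict with "pixels" (384x512x3 uint8, red, green, blue), "z_map" (384x512 float32, mm along the optical axis (not along the pixel's ray), 0 where there is no reading), "vertical_fov" (degrees; the focal length in pixels is half the picture's height over the tangent of half this angle, whatever the lens; pixels are square), "cx", "cy" (the principal point, pixels), "cam_to_world" (4x4, takes a point from camera to world coordinates). Camera axes: x right, y down, z forward; pixel columns grow to the right and rows downward; lengths in mm; the calibration is good to about 2 mm. A picture is of the moment at which its call begins.
- r.sign_off(): hands the job in; it is judged then, once.
The state is a dict: "clock": time; "qpos": joint angles; "qvel": joint speeds; "joint_efforts": joint torques, N m; "eef_pos": TCP position; "tcp_rot": TCP orientation; "contact_force": force on the tool from outside, world axes, zero at the start; "wrist_torque": the same for the moment, N m; "opening": opening from 0.0 (shut) to 1.0 (fully open); "grasp_force": force on a finger pad.
Only numpy, scipy, OpenCV 4.12 (cv2) and the standard library are available. Lean on these libraries where they do the work, as an engineer would, in place of code of your own. Each camera call takes 0.05 s, during which the arm holds its last target. There are 200 camera calls.

## Working session

There is one attempt and no reset: what is moved stays moved. The work goes in short steps, Python scripts to look and compute and a shell command to move; the robot and the scene stay as the last step left them, time stands still between calls to the robot, and variables do not carry over. Pictures are saved under pics/ and viewed, at most 10 in all, crops included, and the job is handed in when it is done.

```bash
ls; mkdir -p pics; cat > h.py <<'E'
import numpy as np,cv2
from rig import r,grab_frame
def ray(f,u,v):
    H=f["pixels"].shape[0]; fl=H/2/np.tan(np.radians(f["vertical_fov"])/2)
    d=np.array([(u-f["cx"])/fl,(v-f["cy"])/fl,1.0]); T=np.array(f["cam_to_world"])
    return T[:3,3],T[:3,:3]@d
def plane(f,u,v,z):
    o,d=ray(f,u,v); return o+d*(z-o[2])/d[2]
def depth(f,u,v):
    o,d=ray(f,u,v); return o+d*f["z_map"][int(v),int(u)]
def save(f,n): cv2.imwrite("pics/"+n,cv2.cvtColor(f["pixels"],cv2.COLOR_RGB2BGR))
E
python3 - <<'E'
from h import *
import pickle
a=[]
for n in("top","scene"):
    f=grab_frame(n); a.append(f["pixels"]); print(n,f["vertical_fov"],f["cx"],f["cy"],np.round(f["cam_to_world"],3).tolist())
    save(f,n+"0.png"); pickle.dump(f,open(n+"0.pkl","wb"))
s=r.sense();print(s)
E
```

```text
pics
top 51.00604674499281 261.80974307524554 194.0578319432202 [[0.023, -0.998, 0.059, 492.084], [-1.0, -0.022, 0.016, 11.628], [-0.014, -0.06, -0.998, 1098.812], [0.0, 0.0, 0.0, 1.0]]
scene 56.96979781566316 254.72771288817822 185.8374415141481 [[-0.783, 0.34, -0.52, 1028.036], [0.622, 0.446, -0.644, 633.87], [0.013, -0.828, -0.56, 630.027], [0.0, 0.0, 0.0, 1.0]]
{'clock': 0.1, 'qpos': array([ 1.22359848e+00,  3.53600365e-01,  1.63405740e+00, -1.00164785e-05,
        1.15522848e+00, -2.37660487e-03]), 'qvel': array([ 0.0006001 , -0.00125375, -0.00298602, -0.00130569, -0.00015763,
       -0.00068221]), 'joint_efforts': array([ 1.50414835e-03, -6.06356907e+01, -3.42821574e+01,  1.46243187e-04,
        4.11115630e-03,  8.33550104e-06]), 'eef_pos': array([211.10597928, 587.79639328, 225.42437029]), 'tcp_rot': array([-3.14029905e+00,  6.08434437e-06,  2.79677546e+00]), 'contact_force': array([-0.3516576 , -0.56310687, -0.89970762]), 'wrist_torque': array([-0.00668309,  0.01556446, -0.03617021]), 'grasp_force': 0.0, 'opening': 0.9993437990632333}
```

View pics/top0.png

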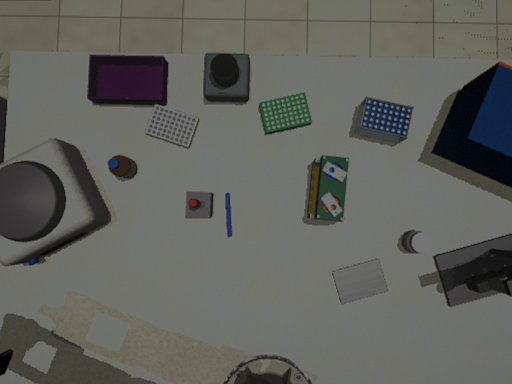

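View pics/scene0.png

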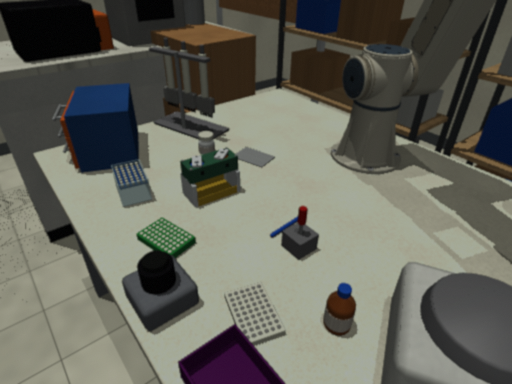

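The top view shows the block at about (330,188), with the blue bore near (334,170) and the orange one near (332,206). The stand with the red handle is at (198,204), and the marker is at (229,214). I'll zoom in on the block and measure.

```bash
python3 - <<'E'
from h import *
import pickle
f=pickle.load(open("top0.pkl","rb")); g=pickle.load(open("scene0.pkl","rb"))
p=f["pixels"]
a=cv2.resize(p[150:230,300:360],None,fx=7,fy=7,interpolation=cv2.INTER_CUBIC)
b=cv2.resize(p[185:225,180:220],None,fx=8,fy=8,interpolation=cv2.INTER_CUBIC)
c=np.zeros((560,420+320,3),np.uint8);c[:,:420]=a;c[:320,420:]=b
cv2.imwrite("pics/crop.png",c[...,::-1])
for n,F in(("top",f),("scene",g)):
    hsv=cv2.cvtColor(F["pixels"],cv2.COLOR_RGB2HSV)
    for nm,lo,hi in(("red",(0,170,60),(6,255,255)),("orange",(7,150,120),(20,255,255)),("green",(60,90,20),(90,255,140)),("blue",(105,120,60),(120,255,255))):
        m=cv2.inRange(hsv,lo,hi)
        k,l,st,ce=cv2.connectedComponentsWithStats(m)
        print(n,nm,[(st[i].tolist(),ce[i].round(1).tolist()) for i in range(1,k) if st[i,4]>12])
E
```

```text
top red [([190, 199, 6, 8, 40], [192.5, 202.4])]
top orange []
top green [([260, 93, 52, 40, 840], [285.0, 113.1]), ([321, 156, 27, 15, 191], [335.8, 161.7]), ([317, 172, 30, 49, 685], [330.8, 194.9])]
top blue [([468, 65, 44, 92, 2450], [495.9, 114.4]), ([364, 100, 45, 35, 546], [385.4, 117.1]), ([108, 158, 10, 11, 79], [112.6, 163.1]), ([327, 176, 9, 5, 22], [330.9, 178.1]), ([226, 193, 5, 43, 147], [228.1, 213.8]), ([28, 259, 9, 6, 31], [31.9, 261.0])]
scene red [([300, 207, 7, 5, 29], [302.8, 209.1])]
scene orange [([93, 10, 11, 5, 37], [97.4, 12.5]), ([61, 100, 9, 20, 31], [64.5, 111.0])]
scene green [([182, 151, 55, 32, 895], [208.8, 166.9]), ([154, 222, 23, 14, 42], [164.5, 228.7]), ([137, 225, 58, 33, 583], [166.5, 242.1])]
scene blue [([65, 83, 65, 34, 1645], [99.1, 99.4]), ([134, 165, 7, 15, 21], [137.1, 172.3]), ([124, 167, 6, 15, 19], [126.5, 173.8]), ([129, 166, 7, 15, 22], [132.0, 173.4]), ([119, 168, 6, 16, 23], [121.6, 176.0]), ([271, 218, 27, 19, 103], [283.9, 226.9]), ([338, 283, 14, 12, 122], [344.3, 288.6])]
```

View pics/crop.png

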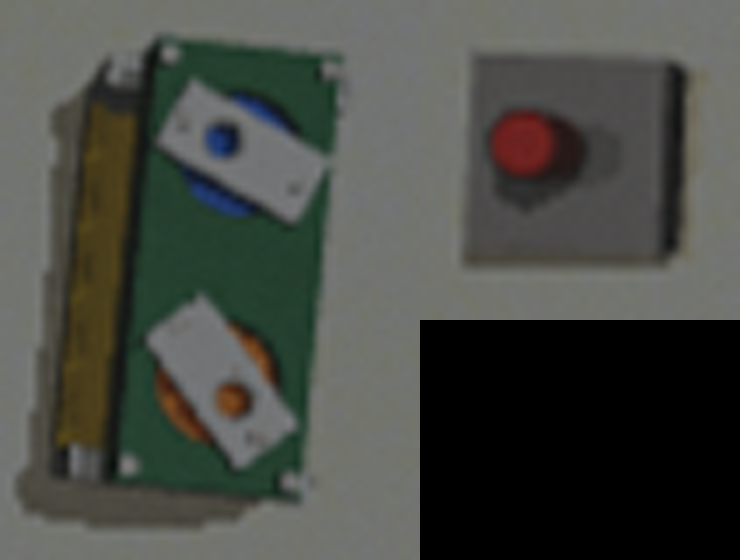

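The crop shows both guide holes clearly. The orange one is at crop (233,399), i.e. image (332.9,206.6), and the blue one is at image (331.5,169.5). The red handle top is at image (192.6,202.7).

```bash
cat >> h.py <<'E'
def go(x,y,z):
    s=r.sense(); R=cv2.Rodrigues(np.eye(3))[0]
    from scipy.spatial.transform import Rotation as Q
    M=Q.from_euler("xyz",s["tcp_rot"]).as_matrix()
    d=M.T@(np.array([x,y,z])-s["eef_pos"]); print("tool shift mm",d.round(1),"units",(d/25).round(3))
E
python3 - <<'E'
from h import *
import pickle
f=pickle.load(open("top0.pkl","rb")); g=pickle.load(open("scene0.pkl","rb"))
c=lambda x,y,ox,oy,k:((x+.5)/k-.5+ox,(y+.5)/k-.5+oy)
P=lambda x,y,z:plane(f,*c(x,y,300,150,7),z)
print("hole orange",P(233,399,126),"hole blue",P(222,138,126))
print("corners",[P(x,y,120)[:2].round(1).tolist() for x,y in((155,37),(342,55),(302,500),(115,480))])
S=lambda x,y,z:plane(f,*c(x-420,y,180,185,8),z)
print("rod top",S(524,145,126),"stand",[S(x,y,50)[:2].round(1).tolist() for x,y in((472,55),(660,62),(655,265),(465,265))])
h=cv2.cvtColor(g["pixels"],cv2.COLOR_RGB2HSV); m=cv2.inRange(h,(0,150,40),(8,255,255))
m[:, :280]=0;m[:,330:]=0;m[:190]=0;m[240:]=0
ys,xs=np.nonzero(m);print("scene red",xs.min(),xs.max(),ys.min(),ys.max(),xs.mean(),ys.mean())
print("scene handle mid",plane(g,xs.mean(),ys.mean(),104))
x,y,_=S(524,145,126); go(x,y,225)
E
```

```text
hole orange [ 523.39185731 -145.15167188  126.        ] hole blue [ 613.69785192 -140.24171885  126.        ]
corners [[649.4, -117.4], [644.4, -182.6], [489.2, -170.3], [494.6, -105.7]]
rod top [525.21724029 194.19549689 126.        ] stand [[556.9, 226.5], [555.9, 164.8], [489.7, 164.4], [488.2, 226.4]]
scene red 298 306 207 224 302.2072072072072 215.2072072072072
scene handle mid [527.16997509 194.55692655 104.        ]
tool shift mm [-428.7 -264.3    0.8] units [-17.147 -10.57    0.031]
```

```bash
python3 -m inch '[[0,0,0,-0.9,-0.55,0,0],[0,0,0,-0.95,-0.58,0,0],[0,0,0,-0.95,-0.58,0,0],[0,0,0,-0.95,-0.58,0,0],[0,0,0,-0.95,-0.58,0,0],[0,0,0,-0.95,-0.58,0,0],[0,0,0,-0.95,-0.58,0,0],[0,0,0,-0.95,-0.58,0,0]]' && python3 -m inch '[[0,0,0,-0.95,-0.58,0,0],[0,0,0,-0.95,-0.58,0,0],[0,0,0,-0.95,-0.58,0,0],[0,0,0,-0.95,-0.58,0,0],[0,0,0,-0.95,-0.58,0,0],[0,0,0,-0.95,-0.58,0,0],[0,0,0,-0.95,-0.58,0,0],[0,0,0,-0.5,-0.3,0,0]]' && python3 -m inch '[[0,0,0,-0.5,-0.3,0,0],[0,0,0,0,0,0,0],[0,0,0,0,0,0,0]]'
python3 - <<'E'
from h import *
import pickle
f=grab_frame("wrist"); save(f,"w1.png"); pickle.dump(f,open("w1.pkl","wb"))
s=r.sense();print(s["clock"],s["eef_pos"],s["tcp_rot"],s["contact_force"]);go(525.5,194.3,225)
E
```

```text
clock: 0.77
eef_pos: [350.4, 414.6, 225.8]
tcp_rot: [-3.141, -0.0, 2.797]
contact_force: [0.6, -0.2, 0.5]
opening: 1.003
grasp_force: 0.0
clock: 1.43
eef_pos: [482.6, 250.7, 225.8]
tcp_rot: [-3.141, 0.0, 2.796]
contact_force: [0.2, 0.7, -0.2]
opening: 1.002
grasp_force: 0.0
clock: 1.68
eef_pos: [490.5, 241.2, 225.7]
tcp_rot: [-3.141, -0.001, 2.795]
contact_force: [-0.5, 0.4, -0.8]
opening: 1.002
grasp_force: 0.0
1.7333 [490.1655505  241.72171585 225.78142772] [-3.14126507e+00 -7.33028040e-04  2.79611976e+00] [ 0.43069651  0.25031665 -0.15506063]
tool shift mm [-49.3 -32.7   0.8] units [-1.972 -1.306  0.03 ]
```

View pics/w1.png

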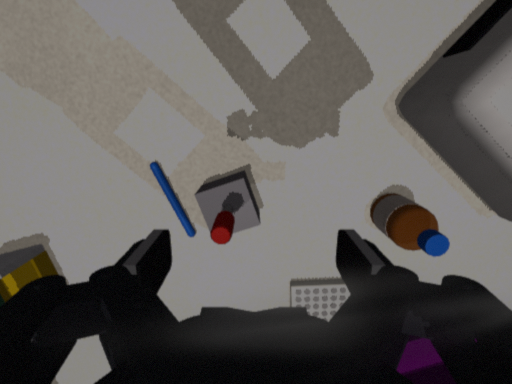

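The wrist view shows the handle's top at about (221,236) and the fingers at (150,255) and (360,255). I'll use it to refine the rod position.

```bash
python3 - <<'E'
from h import *
import pickle
f=pickle.load(open("w1.pkl","rb"))
h=cv2.cvtColor(f["pixels"],cv2.COLOR_RGB2HSV)
m=cv2.inRange(h,(0,170,40),(6,255,255))|cv2.inRange(h,(172,170,40),(180,255,255)); m[:, :200]=0;m[:,250:]=0;m[:200]=0;m[255:]=0
ys,xs=np.nonzero(m)
v=h[...,2]
for y in range(208,247,3): 
    q=xs[ys==y]; print(y,(q.min(),q.max()) if len(q) else None, v[y,q].mean() if len(q) else 0, f["z_map"][y,222])
print(np.round(f["cam_to_world"],3).tolist())
for p in((221,234),(222,235)): print(plane(f,*p,126))
E
```

```text
208 None 0 342.2537
211 (np.int64(223), np.int64(227)) 43.4 308.56906
214 (np.int64(219), np.int64(231)) 44.61538461538461 297.96112
217 (np.int64(217), np.int64(232)) 44.5625 288.49136
220 (np.int64(216), np.int64(233)) 44.0 280.66788
223 (np.int64(214), np.int64(232)) 44.94736842105263 273.22424
226 (np.int64(213), np.int64(232)) 54.6 267.22723
229 (np.int64(212), np.int64(231)) 94.15 267.16675
232 (np.int64(211), np.int64(231)) 106.95238095238095 267.56985
235 (np.int64(211), np.int64(230)) 113.35 268.98297
238 (np.int64(212), np.int64(229)) 116.05555555555556 0.0
241 (np.int64(215), np.int64(226)) 117.08333333333333 269.9996
244 None 0 271.67612
[[0.34, 0.908, 0.243, 428.375], [0.94, -0.329, -0.088, 262.447], [0.0, 0.258, -0.966, 373.3], [0.0, 0.0, 0.0, 1.0]]
[523.46550739 194.50812517 126.        ]
[524.78148409 195.03565547 126.        ]
```

```bash
python3 -m inch '[[0,0,0,-0.98,-0.64,0,0],[0,0,0,-0.95,-0.64,0,0],[0,0,0,0,0,0.9,0],[0,0,0,0,0,0.9,0],[0,0,0,0,0,0.9,0],[0,0,0,0,0,0.5,0],[0,0,0,0,0,0,0],[0,0,0,0,0,0,0]]'; python3 - <<'E'
from h import *
go(524.5,194.4,108)
E
```

```text
clock: 2.4
eef_pos: [524.4, 195.9, 145.7]
tcp_rot: [-3.141, -0.001, 2.798]
contact_force: [1.0, -0.3, 1.3]
opening: 1.0
grasp_force: 0.0
tool shift mm [-0.7 -1.3 37.7] units [-0.027 -0.052  1.51 ]
```

```bash
python3 -m inch '[[0,0,0,-0.03,-0.05,0.75,0],[0,0,0,0,0,0.76,0],[0,0,0,0,0,0,0],[0,0,0,0,0,0,0.5],[0,0,0,0,0,0,0.7],[0,0,0,0,0,0,1],[0,0,0,0,0,0,1],[0,0,0,0,0,0,1]]' 100; python3 -m inch '[[0,0,0,0,0,0,1],[0,0,0,0,0,0,1],[0,0,0,0,0,0,1]]'
```

```text
clock: 3.07
eef_pos: [525.9, 194.0, 109.3]
tcp_rot: [3.141, 0.001, 2.797]
contact_force: [0.1, 0.1, -0.4]
opening: 0.3
grasp_force: 0.0
clock: 3.32
eef_pos: [526.4, 194.1, 109.5]
tcp_rot: [3.14, 0.002, 2.797]
contact_force: [-1.2, -0.8, 7.3]
opening: 0.201
grasp_force: 97.8
```

```bash
python3 -m inch '[[0,0,0,0,0,-0.3,1],[0,0,0,0,0,-0.5,1],[0,0,0,0,0,-0.6,1],[0,0,0,0,0,0,1]]'; python3 -m inch '[[0,0,0,0,0,-0.8,1],[0,0,0,0,0,-0.9,1],[0,0,0,0,0,-0.9,1],[0,0,0,0,0,-0.9,1],[0,0,0,0,0,-0.9,1],[0,0,0,0,0,0,1],[0,0,0,0,0,0,1]]'; python3 - <<'E'
from h import *
import pickle
f=grab_frame("wrist"); save(f,"w2.png"); pickle.dump(f,open("w2.pkl","wb"))
f=grab_frame("scene"); save(f,"s2.png"); pickle.dump(f,open("s2.pkl","wb"))
a=cv2.imread("pics/w2.png");b=cv2.imread("pics/s2.png")[100:260,220:380]
cv2.imwrite("pics/c2.png",np.hstack([a[:384,60:460],cv2.resize(b,(384,384),interpolation=cv2.INTER_CUBIC)]))
s=r.sense();print(s["eef_pos"],s["tcp_rot"],s["contact_force"],s["wrist_torque"])
E
```

```text
clock: 3.65
eef_pos: [526.8, 194.3, 146.0]
tcp_rot: [3.139, 0.003, 2.797]
contact_force: [0.4, 1.0, -0.7]
opening: 0.199
grasp_force: 98.3
clock: 4.23
eef_pos: [525.9, 194.0, 254.0]
tcp_rot: [3.14, 0.002, 2.797]
contact_force: [0.1, 0.5, -2.6]
opening: 0.202
grasp_force: 98.3
[524.67415867 193.52607204 251.99892859] [-3.14044521e+00 -1.40941214e-03  2.79677131e+00] [-0.58346185  0.40836093 -0.70133811] [-0.05546831  0.01712059  0.01286887]
```

View pics/c2.png

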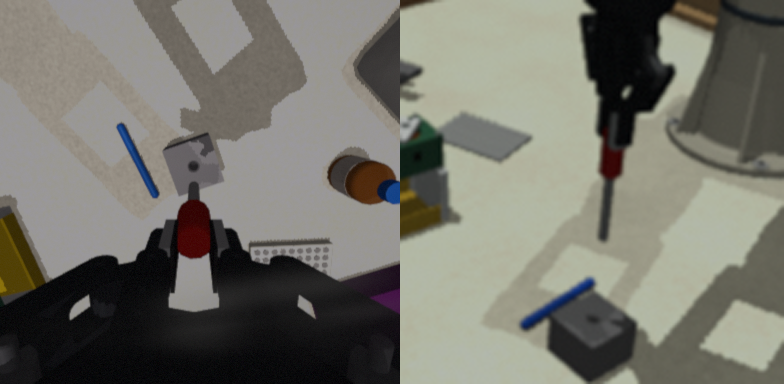

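The wrist crop shows the rod held between the pads, with its tip at full-image (254,185) and the empty stand hole at (254,166). The scene crop shows it upright. I'll measure the tip and the hole.

```bash
python3 - <<'E'
from h import *
import pickle
f=pickle.load(open("w2.pkl","rb"));g=pickle.load(open("s2.pkl","rb"))
def dark(F,x0,x1,y0,y1,z,t):
    p=cv2.cvtColor(F["pixels"],cv2.COLOR_RGB2GRAY)[y0:y1,x0:x1]; print(p); 
dark(f,242,268,158,194,50,0)
print("hole",plane(f,253.5,166,50),"tip",plane(f,254,185,148.5), depth(f,254,188),f["z_map"][182:192,254])
t=grab_frame("top"); save(t,"t2.png"); pickle.dump(t,open("t2.pkl","wb"))
print(cv2.cvtColor(g["pixels"],cv2.COLOR_RGB2GRAY)[195:203,296:312])
E
```

```text
[[100 100 101 100 100  99  99 100 100 100  99  99  99  98  99  98 100 102
  109 113 114 115 114 112 113 114]
 [ 99 101  99 100 100  99 100  99  99  98  98  98  99  98  98  98 100  99
  103 113 115 114 115 114 113 115]
 [ 99 100  99 100 101 100  99  98  96  90  86  86  85  90  93  99  99  99
  102 113 116 113 113 114 113 113]
 [101  99 100 100  99  99  98  90  83  72  63  62  65  72  80  90  97  98
  101 108 114 114 114 114 114 114]
 [100 100  99 100 100  99  92  76  60  51  52  51  52  59  65  75  90  99
  100 102 111 109 113 113 113 114]
 [101 101 101 100 100  97  81  62  47  46  49  46  48  49  51  63  77  92
   98 100 105 102 111 107 107 112]
 [101 100 100 100 100  92  69  48  35  39  43  43  43  39  40  48  69  84
   98  97  99 100 105 101 101 106]
 [100 100 101 101  99  88  62  41  33  33  37  36  35  33  32  39  64  79
   95  99  98  99  99  99 100 100]
 [101 100 102 101  99  88  62  40  32  30  32  32  33  32  32  38  62  78
   97  98 100  99  97  98  98  98]
 [100 100 100 101  99  90  64  44  34  34  32  33  31  32  32  42  64  81
   98 100  98  98  98  97  98  98]
 [100 100 
[... 2896 characters left out ...]
51446 148.5       ] [520.85916058 195.2556856  175.59001146] [254.24272 250.83382 247.9397  244.2836  240.84988 236.97914 233.79683
 231.42723 227.08037 224.83467]
[[153 151 151 150 151 146 118  74  50  46  71 125 148 151 152 152]
 [152 151 150 150 151 144 112  69  50  48  76 129 151 153 153 154]
 [153 152 151 150 152 143 107  64  47  49  81 130 150 153 153 153]
 [153 152 151 153 152 144 106  61  46  52  88 134 151 152 153 151]
 [153 152 151 152 153 147 116  77  58  64 104 139 151 152 153 152]
 [152 151 150 151 152 151 139 116  96  97 124 145 152 153 153 152]
 [152 150 149 151 152 153 151 143 134 134 145 152 152 154 152 152]
 [157 154 152 152 153 152 152 151 151 151 151 153 154 152 151 151]]
```

```bash
python3 -m inch '[[0,0,0,0,0,-0.6,1],[0,0,0,-0.2,-0.5,-0.8,1],[0,0,0,-0.3,-0.9,-0.8,1],[0,0,0,-0.34,-0.96,-0.84,1],[0,0,0,-0.34,-0.96,0,1],[0,0,0,-0.34,-0.96,0,1],[0,0,0,-0.34,-0.96,0,1],[0,0,0,-0.34,-0.96,0,1]]' && python3 -m inch '[[0,0,0,-0.34,-0.96,0,1],[0,0,0,-0.34,-0.96,0,1],[0,0,0,-0.34,-0.96,0,1],[0,0,0,-0.34,-0.96,0,1],[0,0,0,-0.34,-0.96,0,1],[0,0,0,-0.34,-0.96,0,1],[0,0,0,-0.28,-0.84,0,1],[0,0,0,0,0,0,1]]' && python3 -m inch '[[0,0,0,0,0,0,1],[0,0,0,0,0,0,1],[0,0,0,0,0,0,1]]'
python3 - <<'E'
from h import *
import pickle
f=grab_frame("wrist"); save(f,"w3.png"); pickle.dump(f,open("w3.pkl","wb"))
a=f["pixels"][130:220,190:320]; cv2.imwrite("pics/c3.png",cv2.resize(a,None,fx=6,fy=6,interpolation=cv2.INTER_CUBIC)[...,::-1])
s=r.sense();print(s["clock"],s["eef_pos"],s["tcp_rot"],s["contact_force"],s["wrist_torque"])
E
```

```text
clock: 5.05
eef_pos: [524.1, 28.2, 327.9]
tcp_rot: [-3.141, -0.002, 2.797]
contact_force: [1.3, 0.6, -2.0]
opening: 0.197
grasp_force: 98.3
clock: 5.72
eef_pos: [522.9, -148.8, 327.6]
tcp_rot: [-3.14, -0.002, 2.794]
contact_force: [0.2, 0.5, -1.2]
opening: 0.203
grasp_force: 98.4
clock: 5.97
eef_pos: [523.4, -144.7, 328.7]
tcp_rot: [3.141, -0.001, 2.797]
contact_force: [0.0, -0.4, -1.0]
opening: 0.201
grasp_force: 98.4
6.0167 [ 523.53718067 -144.60969914  328.89267854] [ 3.14140674e+00 -8.07807038e-04  2.79780956e+00] [ 0.40768467  0.92393943 -1.95679707] [-0.00370582  0.02174939  0.0339481 ]
```

View pics/c3.png

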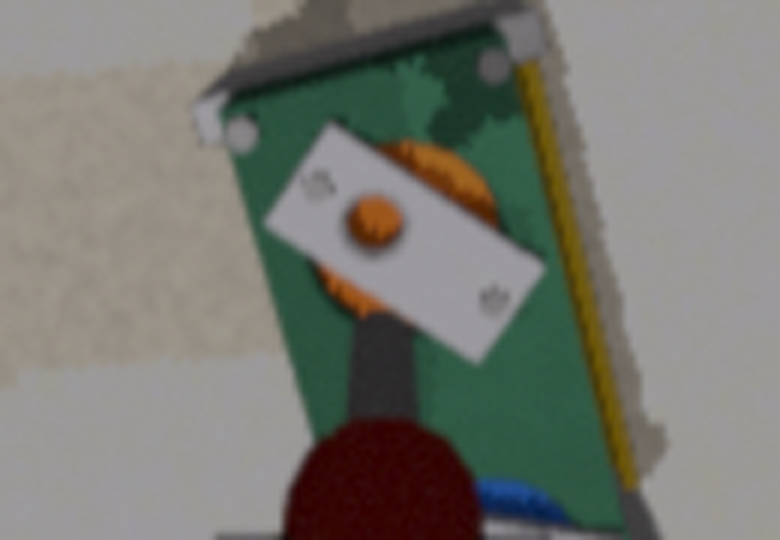

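The wrist crop shows the orange guide hole at crop (374,222), i.e. image (251.9,166.6). That is about a pixel from where the stand hole appeared, (253,166), so it needs a small correction.

```bash
python3 - <<'E'
from h import *
import pickle
f=pickle.load(open("w3.pkl","rb")); w=pickle.load(open("w2.pkl","rb"))
d=plane(f,251.9,166.6,126)-plane(f,253,166,126); s=r.sense(); print(d, plane(f,251.9,166.6,126))
# dark ring refine
for F,(u,v) in((f,(252,167)),(w,(253,166))):
    p=F["pixels"].astype(int)[v-12:v+13,u-12:u+13]; g=p.sum(2); ref=np.median(g)
    sat=p.max(2)-p.min(2); m=((g<ref*0.8)|(sat>60)).astype(np.uint8)
    k,l,st,ce=cv2.connectedComponentsWithStats(m); i=l[12,12]; print(ref,st[i],ce[i]+[u-12,v-12])
go(*(s["eef_pos"]+d))
E
```

```text
[ 0.25827324 -1.60371199  0.        ] [ 521.67414885 -147.09556678  126.        ]
447.0 [ 7  8 11 10 86] [251.72093023 167.3255814 ]
297.0 [  7   7  12  11 105] [253.18095238 166.04761905]
tool shift mm [-0.8 -1.4 -0. ] units [-0.031 -0.057 -0.   ]
```

```bash
cat > ok.py <<'E'
import sys,numpy as np
from rig import r
s=r.sense(); F=s["contact_force"]; lim=float(sys.argv[1])
print("z",s["eef_pos"].round(1),"F",F.round(1),"T",s["wrist_torque"].round(2))
sys.exit(0 if np.hypot(F[0],F[1])<lim and abs(F[2])<lim else 1)
E
python3 -m inch '[[0,0,0,-0.05,-0.065,0,1],[0,0,0,0,0,0.6,1],[0,0,0,0,0,0.8,1],[0,0,0,0,0,0.8,1],[0,0,0,0,0,0.8,1],[0,0,0,0,0,0.5,1],[0,0,0,0,0,0,1],[0,0,0,0,0,0,1]]'; python3 ok.py 8; python3 - <<'E'
from h import *
import pickle
f=grab_frame("wrist"); save(f,"w4.png")
a=f["pixels"][130:230,190:320]; b=grab_frame("scene"); b=b["pixels"][90:200,170:270]
cv2.imwrite("pics/c4.png",np.hstack([cv2.resize(a,(520,400),interpolation=cv2.INTER_CUBIC),cv2.resize(b,(280,400)[::1],interpolation=cv2.INTER_CUBIC)])[...,::-1])
E
```

```text
clock: 6.68
eef_pos: [524.1, -147.0, 241.7]
tcp_rot: [-3.142, -0.001, 2.798]
contact_force: [-0.4, -0.0, -2.0]
opening: 0.201
grasp_force: 98.4
z [ 524.1 -147.   241.7] F [-0.4 -0.  -2. ] T [ 0.02 -0.07 -0.04]
```

View pics/c4.png

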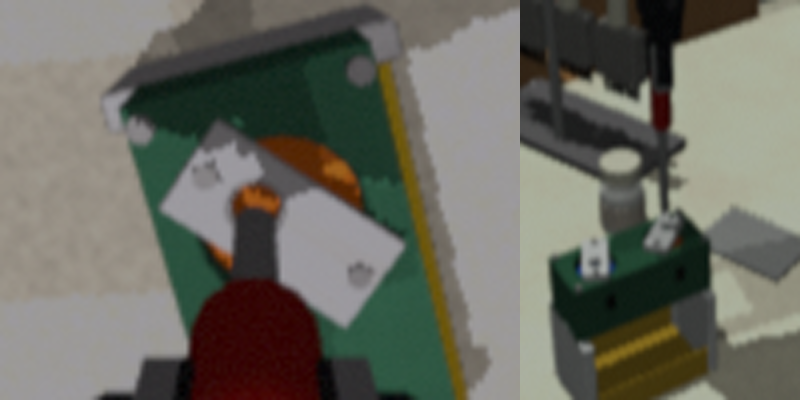

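The rod's tip lines up laterally with the hole: in the crop, rod columns 236–278 and hole 232–285. I'll lower it with the force check on.

```bash
python3 -m inch '[[0,0,0,0,0,0.1,1],[0,0,0,0,0,0.1,1],[0,0,0,0,0,0.1,1],[0,0,0,0,0,0,1]]' >/dev/null; python3 ok.py 8 && python3 -m inch '[[0,0,0,0,0,0.04,1],[0,0,0,0,0,0.04,1],[0,0,0,0,0,0,1]]' >/dev/null && python3 ok.py 6 && python3 -m inch '[[0,0,0,0,0,0.03,1],[0,0,0,0,0,0,1]]' >/dev/null && python3 ok.py 6 && python3 -m inch '[[0,0,0,0,0,0.03,1],[0,0,0,0,0,0,1]]'  >/dev/null && python3 ok.py 6 && python3 -m inch '[[0,0,0,0,0,0.03,1],[0,0,0,0,0,0,1]]'  >/dev/null && python3 ok.py 6 && python3 -m inch '[[0,0,0,0,0,0.03,1],[0,0,0,0,0,0,1]]'  >/dev/null && python3 ok.py 6 && python3 -m inch '[[0,0,0,0,0,0.03,1],[0,0,0,0,0,0,1]]'  >/dev/null && python3 ok.py 6 && python3 -m inch '[[0,0,0,0,0,0.03,1],[0,0,0,0,0,0,1]]'  >/dev/null && python3 ok.py 6
```

```text
z [ 524.  -147.5  234.1] F [-0.2  0.  -1.5] T [-0.01 -0.01  0.02]
z [ 524.2 -147.5  232.2] F [-0.3 -0.9 -0.9] T [ 0.03  0.01 -0.  ]
z [ 524.2 -147.5  231.5] F [ 0.7  0.1 -1.3] T [-0.03  0.01 -0.04]
z [ 524.2 -147.5  230.7] F [-0.7 -0.2 -2. ] T [ 0.01 -0.02 -0.02]
z [ 524.2 -147.5  230. ] F [-0.2  0.2 -1.8] T [-0.03 -0.02  0.04]
z [ 524.2 -147.5  229.2] F [-0.5 -0.2 -1.6] T [-0.02  0.   -0.04]
z [ 524.2 -147.5  228.5] F [-0.1 -0.2 -1.1] T [ 0.   -0.01 -0.01]
z [ 524.2 -147.5  227.7] F [-0.3 -0.3 -2.3] T [0.01 0.02 0.02]
```

```bash
python3 -m inch '[[0,0,0,0,0,0.03,1],[0,0,0,0,0,0,1]]'  >/dev/null && python3 ok.py 6 && python3 -m inch '[[0,0,0,0,0,0.03,1],[0,0,0,0,0,0,1]]'  >/dev/null && python3 ok.py 6 && python3 -m inch '[[0,0,0,0,0,0.03,1],[0,0,0,0,0,0,1]]'  >/dev/null && python3 ok.py 6 && python3 -m inch '[[0,0,0,0,0,0.03,1],[0,0,0,0,0,0,1]]'  >/dev/null && python3 ok.py 6 && python3 -m inch '[[0,0,0,0,0,0.03,1],[0,0,0,0,0,0,1]]'  >/dev/null && python3 ok.py 6 && python3 -m inch '[[0,0,0,0,0,0.03,1],[0,0,0,0,0,0,1]]'  >/dev/null && python3 ok.py 6 && python3 -m inch '[[0,0,0,0,0,0.03,1],[0,0,0,0,0,0,1]]'  >/dev/null && python3 ok.py 6 && python3 -m inch '[[0,0,0,0,0,0.03,1],[0,0,0,0,0,0,1]]'  >/dev/null && python3 ok.py 6
```

```text
z [ 524.2 -147.5  227. ] F [-0.3 -0.9 -1.5] T [-0.04  0.    0.02]
z [ 524.2 -147.5  226.2] F [-0.6  0.1 -2.3] T [ 0.05 -0.03 -0.02]
z [ 524.2 -147.5  225.5] F [ 0.5 -0.2 -3.6] T [-0.   -0.03  0.06]
z [ 524.2 -147.5  224.7] F [-0.   0.3 -1.5] T [-0.05  0.01  0.03]
z [ 524.2 -147.5  223.9] F [-0.9 -0.  -1.2] T [-0.04  0.    0.02]
z [ 524.2 -147.5  223.2] F [-0.3  0.6 -1.3] T [ 0.04  0.02 -0.  ]
z [ 524.2 -147.5  222.5] F [-0.7  0.1 -1.3] T [ 0.01 -0.02  0.  ]
z [ 524.2 -147.5  221.7] F [-0.1 -0.4 -1.6] T [ 0.01 -0.01  0.04]
```

It's already in the hole, well past the bar's face with no force. Next I'll approach the insert.

```bash
python3 -m inch '[[0,0,0,0,0,0.04,1],[0,0,0,0,0,0.04,1],[0,0,0,0,0,0.04,1],[0,0,0,0,0,0,1]]'  >/dev/null && python3 ok.py 6 && python3 -m inch '[[0,0,0,0,0,0.04,1],[0,0,0,0,0,0,1]]'  >/dev/null && python3 ok.py 6 && python3 -m inch '[[0,0,0,0,0,0.03,1],[0,0,0,0,0,0,1]]'  >/dev/null && python3 ok.py 6 && python3 -m inch '[[0,0,0,0,0,0.03,1],[0,0,0,0,0,0,1]]'  >/dev/null && python3 ok.py 6 && python3 -m inch '[[0,0,0,0,0,0.02,1],[0,0,0,0,0,0,1]]'  >/dev/null && python3 ok.py 6 && python3 -m inch '[[0,0,0,0,0,0.02,1],[0,0,0,0,0,0,1]]'  >/dev/null && python3 ok.py 6 && python3 -m inch '[[0,0,0,0,0,0.02,1],[0,0,0,0,0,0,1]]'  >/dev/null && python3 ok.py 6 && python3 -m inch '[[0,0,0,0,0,0.02,1],[0,0,0,0,0,0,1]]'  >/dev/null && python3 ok.py 6
```

```text
z [ 524.1 -147.5  218.6] F [-1.4 -0.2 -0.6] T [ 0.01 -0.02 -0.02]
z [ 524.2 -147.5  217.7] F [-0.3 -0.8 -1.2] T [-0.02 -0.    0.  ]
z [ 524.2 -147.5  217. ] F [-0.2  0.3 -1.9] T [ 0.04 -0.02  0.  ]
z [ 524.2 -147.5  216.2] F [ 0.4  0.1 -1.8] T [-0.04  0.02  0.01]
z [ 524.2 -147.5  215.8] F [-1.3  0.  -2. ] T [-0.03 -0.04  0.04]
z [ 524.5 -147.6  215.6] F [-0.7 -0.2  1.5] T [0.01 0.02 0.03]
z [ 524.7 -147.6  215.3] F [-1.4  0.4  3.5] T [-0.02  0.08 -0.06]
z [ 524.8 -147.7  215. ] F [ 0.2 -0.1  5.6] T [-0.05  0.11 -0.03]
```

Contact with the insert at TCP z of about 215.7, rising gently by about 2 N per half-millimetre step. I'll keep pushing.

```bash
P='python3 ok.py 18'; python3 -m inch '[[0,0,0,0,0,0.02,1],[0,0,0,0,0,0.02,1],[0,0,0,0,0,0,1]]' >/dev/null && $P && python3 -m inch '[[0,0,0,0,0,0.02,1],[0,0,0,0,0,0.02,1],[0,0,0,0,0,0,1]]' >/dev/null && $P && python3 -m inch '[[0,0,0,0,0,0.02,1],[0,0,0,0,0,0.02,1],[0,0,0,0,0,0,1]]' >/dev/null && $P && python3 -m inch '[[0,0,0,0,0,0.02,1],[0,0,0,0,0,0.02,1],[0,0,0,0,0,0,1]]' >/dev/null && $P && python3 -m inch '[[0,0,0,0,0,0.02,1],[0,0,0,0,0,0.02,1],[0,0,0,0,0,0,1]]' >/dev/null && $P && python3 -m inch '[[0,0,0,0,0,0.02,1],[0,0,0,0,0,0.02,1],[0,0,0,0,0,0,1]]' >/dev/null && $P && python3 -m inch '[[0,0,0,0,0,0.02,1],[0,0,0,0,0,0.02,1],[0,0,0,0,0,0,1]]' >/dev/null && $P
```

```text
z [ 525.  -147.9  214.3] F [ 0.2 -0.9  8.3] T [-0.14  0.15 -0.03]
z [ 525.2 -147.9  213.6] F [-0.4 -0.3 10. ] T [-0.17  0.17 -0.07]
z [ 525.2 -147.9  212.6] F [-1.  -0.2 10.2] T [-0.11  0.17  0.03]
z [ 525.2 -147.9  211.6] F [ 0.4 -1.  11.1] T [-0.12  0.18  0.06]
z [ 525.2 -147.9  210.6] F [-1.2 -1.3 10. ] T [-0.15  0.15  0.04]
z [ 525.2 -147.9  209.6] F [-0.8 -0.5  9.9] T [-0.16  0.2   0.09]
z [ 525.2 -147.9  208.6] F [-0.6 -0.9  9.2] T [-0.21  0.21  0.04]
```

```bash
P='python3 ok.py 18'; python3 -m inch '[[0,0,0,0,0,0.03,1],[0,0,0,0,0,0.03,1],[0,0,0,0,0,0.03,1],[0,0,0,0,0,0,1]]' >/dev/null && $P && python3 -m inch '[[0,0,0,0,0,0.03,1],[0,0,0,0,0,0.03,1],[0,0,0,0,0,0.03,1],[0,0,0,0,0,0,1]]' >/dev/null && $P && python3 -m inch '[[0,0,0,0,0,0.03,1],[0,0,0,0,0,0.03,1],[0,0,0,0,0,0.03,1],[0,0,0,0,0,0,1]]' >/dev/null && $P && python3 -m inch '[[0,0,0,0,0,0.03,1],[0,0,0,0,0,0.03,1],[0,0,0,0,0,0.03,1],[0,0,0,0,0,0,1]]' >/dev/null && $P && python3 -m inch '[[0,0,0,0,0,0.03,1],[0,0,0,0,0,0.03,1],[0,0,0,0,0,0.03,1],[0,0,0,0,0,0,1]]' >/dev/null && $P && python3 -m inch '[[0,0,0,0,0,0.03,1],[0,0,0,0,0,0.03,1],[0,0,0,0,0,0.03,1],[0,0,0,0,0,0,1]]' >/dev/null && $P && python3 -m inch '[[0,0,0,0,0,0.03,1],[0,0,0,0,0,0.03,1],[0,0,0,0,0,0.03,1],[0,0,0,0,0,0,1]]' >/dev/null && $P
```

```text
z [ 525.2 -147.9  206.3] F [-0.7 -0.2 10. ] T [-0.17  0.24  0.03]
z [ 525.3 -148.   204.1] F [-0.7 -0.9 10.4] T [-0.24  0.17  0.03]
z [ 525.3 -148.   202. ] F [-0.2 -1.5 10.5] T [-0.19  0.18 -0.05]
z [ 525.4 -148.   199.8] F [ 0.  -0.9 10. ] T [-0.19  0.23 -0.05]
z [ 525.3 -147.8  197.2] F [-0.4  0.3  9.3] T [-0.06  0.12  0.01]
z [ 523.7 -147.3  193.1] F [-0.5 -0.2 -1.3] T [-0.01  0.02 -0.04]
z [ 524.1 -147.4  191.3] F [ 0.   0.2 -1.5] T [0.   0.08 0.02]
```

The force vanished at about z 195, so the insert has dropped. I'll go a little deeper to be sure, then look.

```bash
P='python3 ok.py 12'; python3 -m inch '[[0,0,0,0,0,0.03,1],[0,0,0,0,0,0.03,1],[0,0,0,0,0,0.03,1],[0,0,0,0,0,0,1]]' >/dev/null && $P && python3 -m inch '[[0,0,0,0,0,0.03,1],[0,0,0,0,0,0.03,1],[0,0,0,0,0,0.03,1],[0,0,0,0,0,0,1]]' >/dev/null && $P && python3 -m inch '[[0,0,0,0,0,0,1],[0,0,0,0,0,0,1],[0,0,0,0,0,0,1]]'
python3 - <<'E'
from h import *
a=grab_frame("scene")["pixels"][130:230,160:270]; b=grab_frame("top")["pixels"][150:230,290:370]
cv2.imwrite("pics/c5.png",np.hstack([cv2.resize(a,(440,400),interpolation=cv2.INTER_CUBIC),cv2.resize(b,(360,400),interpolation=cv2.INTER_CUBIC)])[...,::-1])
E
```

```text
z [ 524.2 -147.5  189.2] F [ 0.7 -0.4 -2.2] T [-0.    0.02 -0.03]
z [ 524.2 -147.5  186.9] F [-0.3 -0.7 -1.4] T [-0.    0.01 -0.01]
clock: 16.2
eef_pos: [524.2, -147.5, 187.1]
tcp_rot: [-3.142, 0.0, 2.797]
contact_force: [0.3, -0.7, -1.3]
opening: 0.203
grasp_force: 98.4
```

View pics/c5.png

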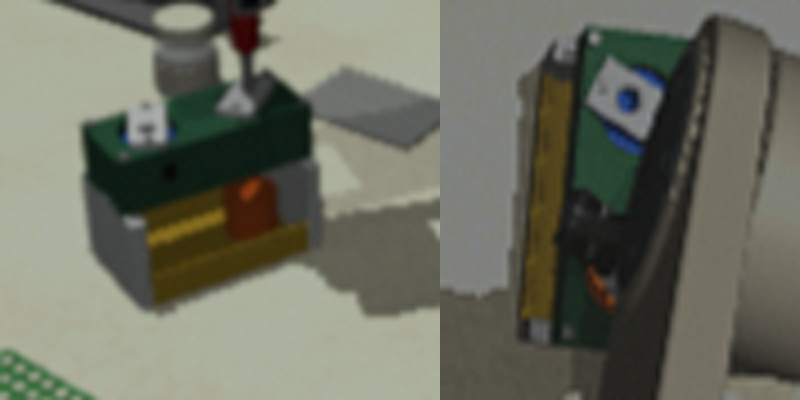

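The orange insert is standing in the tray at crop (250,208), and the blue one is still seated. I'll withdraw the rod and return by the exact reverse shift.

```bash
python3 -m inch '[[0,0,0,0,0,-0.2,1],[0,0,0,0,0,-0.4,1],[0,0,0,0,0,-0.4,1],[0,0,0,0,0,-0.6,1],[0,0,0,0,0,-0.8,1],[0,0,0,0,0,-0.8,1],[0,0,0,0,0,-0.8,1],[0,0,0,0,0,-0.6,1]]' && python3 ok.py 8 && python3 -m inch '[[0,0,0,0.14,0.4,0,1],[0,0,0,0.3,0.85,0,1],[0,0,0,0.34,0.96,0,1],[0,0,0,0.34,0.96,0,1],[0,0,0,0.34,0.96,0,1],[0,0,0,0.34,0.96,0,1],[0,0,0,0.34,0.96,0,1],[0,0,0,0.34,0.96,0,1]]' && python3 -m inch '[[0,0,0,0.34,0.96,0,1],[0,0,0,0.34,0.96,0,1],[0,0,0,0.34,0.96,0,1],[0,0,0,0.34,0.96,0,1],[0,0,0,0.34,0.96,0,1],[0,0,0,0.25,0.7,0,1],[0,0,0,0.14,0.355,0,1],[0,0,0,0,0,0,1]]' && python3 -m inch '[[0,0,0,0,0,0,1],[0,0,0,0,0,0,1],[0,0,0,0,0,0,1]]'
python3 - <<'E'
from h import *
import pickle
go(524.67,193.53,252)
f=grab_frame("wrist"); save(f,"w6.png"); pickle.dump(f,open("w6.pkl","wb"))
E
```

```text
clock: 16.97
eef_pos: [524.8, -147.7, 305.3]
tcp_rot: [3.141, 0.003, 2.797]
contact_force: [0.7, -0.1, -1.3]
opening: 0.2
grasp_force: 98.4
z [ 524.8 -147.7  305.3] F [ 0.7 -0.1 -1.3] T [ 0.01  0.03 -0.05]
clock: 17.63
eef_pos: [524.5, 40.3, 301.8]
tcp_rot: [3.141, -0.0, 2.797]
contact_force: [0.5, 0.7, -1.5]
opening: 0.203
grasp_force: 98.4
clock: 18.3
eef_pos: [524.8, 195.7, 301.7]
tcp_rot: [3.141, -0.001, 2.799]
contact_force: [-0.1, -1.4, -1.0]
opening: 0.199
grasp_force: 98.4
clock: 18.55
eef_pos: [525.4, 192.8, 302.1]
tcp_rot: [-3.141, 0.0, 2.796]
contact_force: [-0.3, 0.1, -1.4]
opening: 0.202
grasp_force: 98.4
tool shift mm [ 1.   0.5 50.1] units [0.039 0.02  2.003]
```

```bash
python3 -m inch '[[0,0,0,0,0,0.5,1],[0,0,0,0,0,0.8,1],[0,0,0,0,0,0.7,1],[0,0,0,0,0,0,1],[0,0,0,0,0,0,1],[0,0,0,0,0,0,1]]'
python3 - <<'E'
from h import *
import pickle
f=grab_frame("wrist"); save(f,"w7.png"); w=pickle.load(open("w2.pkl","rb"))
for F in(w,f):
    p=cv2.cvtColor(F["pixels"],cv2.COLOR_RGB2GRAY)[154:179,241:266]; m=(p<70).astype(np.uint8)
    k,l,st,ce=cv2.connectedComponentsWithStats(m); i=l[12,12]; print("hole",st[i],ce[i]+[241,154])
    q=cv2.cvtColor(F["pixels"],cv2.COLOR_RGB2GRAY)[179:194,244:264]<70
    print("rod rows",[(179+y,244+np.nonzero(q[y])[0].min(),244+np.nonzero(q[y])[0].max()) for y in range(15) if q[y].any()])
a=np.vstack([cv2.resize(F["pixels"][140:220,190:320],(520,300)) for F in(w,f)]); cv2.imwrite("pics/c7.png",a[...,::-1])
s=r.sense();print(s["eef_pos"],s["tcp_rot"])
E
```

```text
clock: 19.1
eef_pos: [526.1, 193.6, 253.1]
tcp_rot: [3.141, 0.001, 2.796]
contact_force: [0.5, -0.5, -1.6]
opening: 0.199
grasp_force: 98.4
hole [ 7  7 11 11 91] [253.         165.95604396]
rod rows [(182, np.int64(251), np.int64(256)), (183, np.int64(250), np.int64(257)), (184, np.int64(249), np.int64(257)), (185, np.int64(249), np.int64(258)), (186, np.int64(249), np.int64(258)), (187, np.int64(249), np.int64(258)), (188, np.int64(249), np.int64(258)), (189, np.int64(249), np.int64(258)), (190, np.int64(248), np.int64(258)), (191, np.int64(248), np.int64(258)), (192, np.int64(248), np.int64(258)), (193, np.int64(249), np.int64(258))]
hole [ 7  7 12 11 90] [253.4        165.86666667]
rod rows [(182, np.int64(251), np.int64(256)), (183, np.int64(250), np.int64(257)), (184, np.int64(249), np.int64(257)), (185, np.int64(249), np.int64(258)), (186, np.int64(249), np.int64(258)), (187, np.int64(249), np.int64(258)), (188, np.int64(249), np.int64(258)), (189, np.int64(249), np.int64(258)), (190, np.int64(248), np.int64(258)), (191, np.int64(248), np.int64(258)), (192, np.int64(248), np.int64(258)), (193, np.int64(248), np.int64(258))]
[526.22692216 193.75598879 253.41563526] [3.14044378e+00 1.43282851e-03 2.79631597e+00]
```

The pixels match the pickup view exactly: the hole is within 0.4 px and the rod hasn't slipped. I'll insert it.

```bash
P='python3 ok.py 8'; python3 -m inch '[[0,0,0,0,0,0.6,1],[0,0,0,0,0,0.8,1],[0,0,0,0,0,0.8,1],[0,0,0,0,0,0.8,1],[0,0,0,0,0,0.6,1],[0,0,0,0,0,0,1],[0,0,0,0,0,0,1]]' >/dev/null && $P && python3 -m inch '[[0,0,0,0,0,0.08,1],[0,0,0,0,0,0.08,1],[0,0,0,0,0,0.08,1],[0,0,0,0,0,0,1]]' >/dev/null && $P && python3 -m inch '[[0,0,0,0,0,0.08,1],[0,0,0,0,0,0.08,1],[0,0,0,0,0,0.08,1],[0,0,0,0,0,0,1]]' >/dev/null && $P && python3 -m inch '[[0,0,0,0,0,0.1,1],[0,0,0,0,0,0.1,1],[0,0,0,0,0,0.1,1],[0,0,0,0,0,0,1]]' >/dev/null && $P && python3 -m inch '[[0,0,0,0,0,0.1,1],[0,0,0,0,0,0.1,1],[0,0,0,0,0,0.1,1],[0,0,0,0,0,0,1]]' >/dev/null && $P && python3 -m inch '[[0,0,0,0,0,0.1,1],[0,0,0,0,0,0.1,1],[0,0,0,0,0,0.1,1],[0,0,0,0,0,0,1]]' >/dev/null && $P && python3 -m inch '[[0,0,0,0,0,0.1,1],[0,0,0,0,0,0.1,1],[0,0,0,0,0,0,1]]' >/dev/null && $P
```

```text
z [525.7 193.8 162.7] F [ 0.1  0.8 -1. ] T [ 0.04 -0.02  0.03]
z [525.6 193.9 156.5] F [ 0.1  0.1 -1.3] T [ 0.02 -0.01 -0.04]
z [525.1 193.7 149.6] F [-0.5 -0.7 -1.7] T [0.02 0.02 0.02]
z [525.1 193.7 141.9] F [ 0.3 -0.2 -1.4] T [-0.06 -0.    0.02]
z [525.1 193.7 134.5] F [ 0.3 -0.1 -2.5] T [-0.02  0.01 -0.06]
z [525.1 193.7 127. ] F [ 0.  -0.9 -1.1] T [ 0.04  0.04 -0.02]
z [525.2 193.7 122.1] F [ 0.4  0.2 -1.6] T [ 0.   -0.02 -0.01]
```

```bash
P='python3 ok.py 4'; python3 -m inch '[[0,0,0,0,0,0.1,1],[0,0,0,0,0,0.1,1],[0,0,0,0,0,0.1,1],[0,0,0,0,0,0.1,1],[0,0,0,0,0,0,1]]' >/dev/null && $P && python3 -m inch '[[0,0,0,0,0,0.03,1],[0,0,0,0,0,0,1]]' >/dev/null && $P && python3 -m inch '[[0,0,0,0,0,0.02,1],[0,0,0,0,0,0,1]]' >/dev/null && $P && python3 -m inch '[[0,0,0,0,0,0.02,1],[0,0,0,0,0,0,1]]' >/dev/null && $P && python3 -m inch '[[0,0,0,0,0,0.02,1],[0,0,0,0,0,0,1]]' >/dev/null && $P && python3 -m inch '[[0,0,0,0,0,0.02,1],[0,0,0,0,0,0,1]]' >/dev/null && $P
```

```text
z [525.1 193.7 112. ] F [ 0.2 -0.  -2.3] T [ 0.   -0.04  0.02]
z [525.4 193.8 111.8] F [ 0.4 -0.2 -1.2] T [ 0.03  0.05 -0.02]
z [525.5 193.8 111.3] F [ 0.1  0.4 -1.9] T [-0.06 -0.03  0.01]
z [525.4 193.8 110.8] F [-0.8 -0.7 -0.6] T [0.03 0.03 0.01]
z [525.4 193.8 110.3] F [-0.4 -0.8 -0.9] T [-0.    0.01  0.02]
z [525.4 193.8 109.8] F [-0.  -0.9 -0.4] T [-0.02 -0.01 -0.01]
```

```bash
python3 -m inch '[[0,0,0,0,0,0.01,1],[0,0,0,0,0,0,0.7],[0,0,0,0,0,0,0.5],[0,0,0,0,0,0,0.2],[0,0,0,0,0,0,0],[0,0,0,0,0,0,0],[0,0,0,0,0,0,0],[0,0,0,0,0,0,0]]' && python3 -m inch '[[0,0,0,0,0,-0.2,0],[0,0,0,0,0,-0.5,0],[0,0,0,0,0,-0.8,0],[0,0,0,0,0,-0.9,0],[0,0,0,0,0,-0.9,0],[0,0,0,0,0,-0.9,0],[0,0,0,0,0,-0.5,0],[0,0,0,0,0,0,0]]' && python3 -m inch '[[0,0,0,0,0,0,0],[0,0,0,0,0,0,0],[0,0,0,0,0,0,0],[0,0,0,0,0,0,0]]'
python3 - <<'E'
from h import *
a=grab_frame("scene")["pixels"][130:270,160:350]; b=grab_frame("wrist")["pixels"][100:300,160:360]
cv2.imwrite("pics/c8.png",np.hstack([cv2.resize(a,(480,354)),cv2.resize(b,(320,354))])[...,::-1])
E
```

```text
clock: 23.57
eef_pos: [525.5, 193.8, 109.6]
tcp_rot: [3.142, 0.0, 2.797]
contact_force: [0.4, -0.6, 1.0]
opening: 0.999
grasp_force: 0.0
clock: 24.23
eef_pos: [527.1, 194.4, 230.6]
tcp_rot: [3.138, 0.004, 2.797]
contact_force: [-0.2, -0.6, 0.4]
opening: 1.003
grasp_force: 0.0
clock: 24.57
eef_pos: [524.8, 193.6, 225.9]
tcp_rot: [-3.14, -0.002, 2.797]
contact_force: [0.5, 1.2, 0.3]
opening: 1.001
grasp_force: 0.0
```

View pics/c8.png

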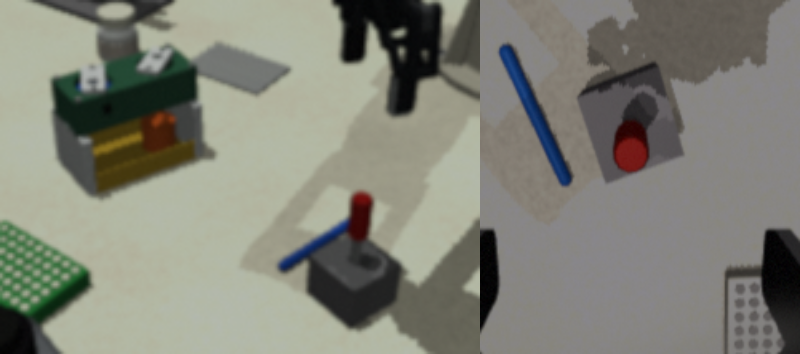

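The rod stands upright in its stand (handle at crop (360,215)), the orange insert is in the tray (158,130), and the gripper is clear of everything. I'm handing the job in.

```bash
python3 -c "from rig import r; print(r.sign_off())"
```

```text
the job is handed in; nothing more can be done
None
```

I pushed the orange insert out into the yellow tray with about 12 N or less on the rod, put the rod back upright in its stand, and handed the job in at about 25 s; the last pictures show the blue insert still seated, but sign-off returned no verdict.

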